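Tare the spring scale with the medium casting flask on it

TASK

Stand the medium one of the three steel casting flasks gently upright in the middle of the scale's pan and let go of it. Then turn the black knob on the dial until the dial's red zero mark lies under the tip of the blue needle, and let go. Leave the small and large flasks where they stand.

Things in the scene. Friction and masses are not known exactly. Their poses are not given: they have to be found in the camera images.
- scale: low green spring scale, 139 x 294 x 41 mm, standing firmly on the bench; origin under its centre, z up, its long side along its own y. The round steel pan stands on it at y = -85 mm, the round white dial at y = +85 mm.
- pan_top (a point): middle of the pan's flat top, a steel disc 100 mm across with a rim about 2 mm high (looks only), 85 mm above the bench when empty. The pan is sprung and sinks straight down about 4.5 mm for every newton on it; its overload stop is at 28 mm and must not be reached (about 6 N): do not press hard on it or drop things on it. The loaded pan turns the needle about 0.12 rad clockwise (seen from above) per mm that it sinks.
- needle_tip (a point): tip of the slim blue needle over the dial, 48 mm from the dial's centre, 55 mm above the bench. The needle turns about the dial's centre with the pan's load, not with the knob.
- zero_mark (a point): the red zero mark, a 13 mm wedge at the rim of the white dial plate (116 mm across, upper face 52 mm above the bench); this point is 48 mm from the dial's centre, 55 mm above the bench, so it lies on the needle's tip when the dial reads zero. The dial has 30 divisions of 12 degrees and turns freely past a full turn either way, with friction (about 0.05 N m), and stays where it is left.
- knob_top (a point): middle of the top of the black knob at the dial's centre, 36 mm across; its straight side reaches from 57 to 87 mm above the bench and this point is its top. It turns about the vertical and drives the dial plate one to one in the same direction, but the drive has worn: up to 0.4 rad of free play has to be taken up first, how much is not known beforehand, and again at every reversal.
- flask_medium: the medium casting flask, an open steel sleeve 44 mm across (a slight bead round its foot) and 56 mm tall, wall 4 mm, standing upright, about 0.18 to 0.28 kg; origin at the centre of its underside, z along its axis.
- flask_small: the small casting flask, same make, 36 mm across and 46 mm tall; origin at the centre of its underside.
- flask_large: the large casting flask, same make, 52 mm across and 66 mm tall; origin at the centre of its underside.
- pan (a joint): how far the pan has sunk (m), 0 when empty
Mind the look-alikes: they are no part of the job. Leave any brown or pink look-alike of the flask_medium alone.

How it is judged:
By the outcome, as a careful person would: the job done as asked, in the order asked, and still so for the second after the job is handed in, with the robot touching nothing.
It also fails if it takes over 54 s, if anything falls off the work surface, if the arm or the gripper's body presses on something with over 40 N, if the wrist force passes 120 N, or if a joint passes its speed limit or range.

ROBOT

A 6-joint arm with a two-finger parallel gripper is mounted at the origin on a cart in front of the work surface, level with it; the furniture and walls round the work are solid. World frame = base frame: x ahead of the robot, y to its left, z up, the work surface at z = 0. Lengths are in mm, angles in degrees, forces in N, time in s.
With the tool pointing down it reaches from about 350 to 850 mm from the base axis. Payload 8.1 kg.
Tool frame: the origin (TCP) lies midway between the tips of the shut fingers; the grasp point (between the pads) lies 19 mm behind it; x points along the fingers, y is the direction in which the jaws open and shut, and the axes are right-handed (so a half turn about x gives the same grasp; the last joint's range is limited). The gripper opens to 85 mm and grips with 20 to 120 N. Pads are 22 mm wide; open, the fingers measure 114 mm over their backs; the gripper's body (76 mm by 85 mm) begins 54 mm behind the grasp point. The pads swing forward as they close: fully open they stand 13 mm farther back than shut.
Start: joints at [-80.18, 7.471, 85.268, -0, 87.261, -4.893], TCP at [152.412, -580.324, 231.292] pointing down, gripper open.
Joint ranges: [-169.43, 169.43], [-51.17, 129.36], [1.28, 143.12], [-76.62, 256.62], [0, 156.53], [-152.29, 152.29]. Speed limits (degrees/s): [136.94, 136.94, 159.86, 180, 180, 180].

INTERFACE

Orientations are given as [roll, pitch, yaw] about the fixed x, y, z axes, in that order (R = Rz(yaw) Ry(pitch) Rx(roll)).
In Python, from bench import sense, snapshot, hand_in gives the robot as it stands.
- The arm moves only by the tool drive_tool, never from a script. Its argument "deltas" is a list of rows, each a list of 7 numbers: the closure in counts, from 0 (fully open) to 255 (shut), then the shift along the tool's x, y, z in m, then the turn, a rotation vector about the tool's x, y, z in rad. A call has exactly 10 rows; each row is the pose to reach, as a shift and turn from the pose commanded when the call began, along the tool's axes at that moment; what a row does not reach only later rows make up. A row lasts 1/12 s, in which the tool goes at most 41.7 mm and 7.16 degrees, less where a joint would pass 70% of its speed; a pose out of reach is approached as far as the arm can. A call with a gripper value outside its range is refused whole. The fingers move at their own pace and stop on an object; "squeeze" is the grip in N (left out, the last holds). Time passes only in rows, so rows that repeat a pose let the fingers close, or fill a call up. It gives the time, the measured TCP pose, the force and the opening at its end, in the units of the state.
- sense(): the state, without advancing time (a new reading comes with each control period).
- snapshot(name): name is "scene" or "top" or "wrist"; returns a dict with "frame" (420x560x3 uint8, blue, green, red), "fx", "fy", "cx", "cy" (pixels), "rvec" (rotation vector, rad) and "tvec" (3), from world to camera coordinates, as OpenCV has them. Camera axes: x right, y down, z forward; pixel columns grow to the right and rows downward; lengths in mm; the calibration is good to about 2 mm. A picture is of the moment at which its call begins. There is no depth.
- hand_in(): hands the job in, once; it reports no verdict.
The state is a dict: "time": time; "joint_pos": joint angles; "qd": joint speeds; "joint_efforts": joint torques, N m; "tool_pos": TCP position; "tcp_rot": TCP orientation; "ft_force": force on the tool from outside, world axes, zero at the start; "wrist_torque": the same for the moment, N m; "finger_gap": finger opening in mm.
Only numpy, scipy, OpenCV 4.12 (cv2) and the standard library are available. Lean on these libraries where they do the work, as an engineer would, in place of code of your own. Each camera call takes 0.05 s, during which the arm holds its last target.

## Working session

There is one attempt and no reset: what is moved stays moved. The work goes in short steps, Python scripts to look and compute and a tool call to move; the robot and the scene stay as the last step left them, time stands still between calls to the robot, and variables do not carry over. Pictures are saved under pics/ and viewed, and the job is handed in when it is done.

Besides the shell and the picture viewer there is one more tool, called as name(argument=value, ...), one argument or row to a line, values as JSON. drive_tool: Moves the arm, as the interface text tells. Its arguments: {"type":"object","properties":{"deltas":{"type":"array","items":{"type":"array","items":{"type":"number"}}},"squeeze":{"type":"number"}},"required":["deltas"]}

```bash
ls; mkdir -p pics; cat > h.py <<'E'
import numpy as np, cv2
from bench import sense, snapshot
def snap(name,fn=None):
    s=snapshot(name)
    if fn: cv2.imwrite('pics/'+fn,s['frame'])
    return s
def cam(s):
    R=cv2.Rodrigues(np.array(s['rvec'],float).reshape(3))[0]; t=np.array(s['tvec'],float).reshape(3)
    return R,t
def onplane(s,u,v,z):
    R,t=cam(s); d=R.T@np.array([(u-s['cx'])/s['fx'],(v-s['cy'])/s['fy'],1]); c=-R.T@t
    return c+d*(z-c[2])/d[2]
def proj(s,p):
    R,t=cam(s); q=R@np.array(p,float)+t
    return np.array([s['fx']*q[0]/q[2]+s['cx'],s['fy']*q[1]/q[2]+s['cy']])
E
python3 - <<'E'
from h import *
import pickle
print(sense())
for n in ['scene','top','wrist']:
    s=snap(n,n+'0.png'); pickle.dump(s,open(n+'0.pkl','wb'))
    R,t=cam(s); print(n,-R.T@t,R[2],s['fx'],s['cx'],s['cy'])
E
```

```text
pics
{'time': 0.0, 'joint_pos': array([-8.01783431e+01,  7.51455558e+00,  8.53290231e+01,  7.60974368e-04,
        8.72603025e+01, -4.89372377e+00]), 'qd': array([-0.07282824,  0.04607155,  0.05083695,  0.00686913, -0.02930374,
        0.02386682]), 'joint_efforts': array([ 1.42938472e-03, -5.69409406e+01, -5.00546873e+01, -2.94092579e-04,
        1.45803590e-02, -6.41848533e-05]), 'tool_pos': array([ 152.33808346, -579.78289243,  230.25263207]), 'tcp_rot': array([-95.31291609,  89.89611607,  99.4024275 ]), 'ft_force': array([ 0.28699184,  0.63216107, -0.25285539]), 'wrist_torque': array([-0.00211913,  0.02230331,  0.03829619]), 'finger_gap': 85.8095800568559}
scene [  -26.15852145 -1160.49331095   768.46726588] [ 0.43793698  0.75496904 -0.48809113] 527.8572559071465 283.28047022487823 210.74637425244327
top [ 353.69936054 -126.56575616 1351.01296268] [ 0.15501174 -0.01898876 -0.98773012] 441.89333914032767 279.14700381251225 206.83341221330966
wrist [ 216.58471128 -563.9184166   374.02224261] [-0.25171798 -0.0647316  -0.96563341] 298.1675879719072 277.9096316483371 212.4922544748753
```

View pics/scene0.png

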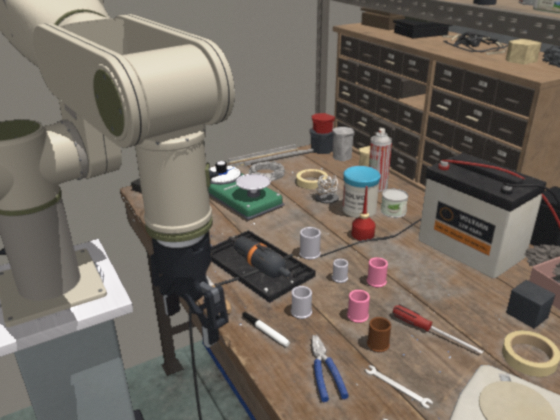

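View pics/top0.png

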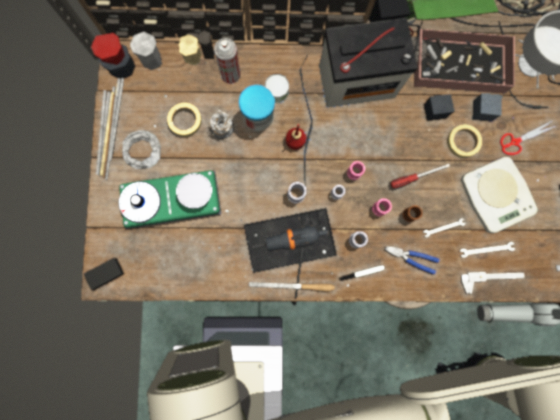

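View pics/wrist0.png

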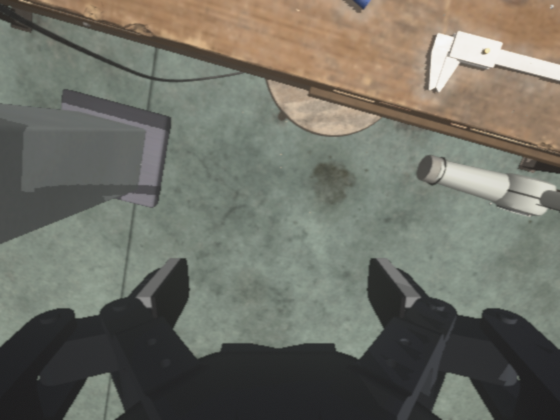

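The scene and top views show the scale at the far left (top view: dial about (138,201), pan about (194,190)). There are grey flasks at about (297,193), (338,191) and (359,240). The pink and brown ones are the look-alikes. I'll zoom in next.

```bash
python3 - <<'E'
from h import *
import pickle
s=pickle.load(open('top0.pkl','rb')); f=s['frame']
a=cv2.resize(f[165:235,105:235],None,fx=6,fy=6,interpolation=cv2.INTER_CUBIC)
cv2.imwrite('pics/z_scale.png',a)
b=cv2.resize(f[170:260,280:430],None,fx=5,fy=5,interpolation=cv2.INTER_CUBIC)
cv2.imwrite('pics/z_fl.png',b)
for n,u,v,z in [('dial',138,201,52),('pan',194,190,85),('A',297,190,60),('B',338,190,46),('C',359,240,56)]:
    print(n,onplane(s,u,v,z))
E
```

```text
dial [571.26151105 266.85255195  52.        ]
pan [599.66051458  96.90960444  85.        ]
A [ 607.533028   -204.26132259   60.        ]
B [ 611.50715265 -328.88768872   46.        ]
C [ 460.26151128 -387.1107309    56.        ]
```

View pics/z_scale.png

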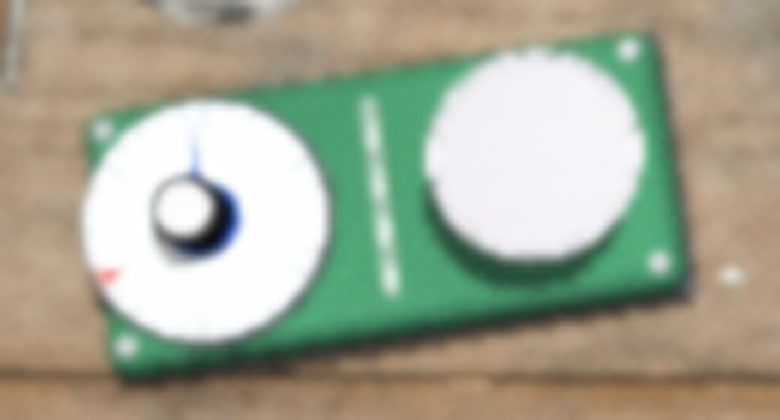

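View pics/z_fl.png

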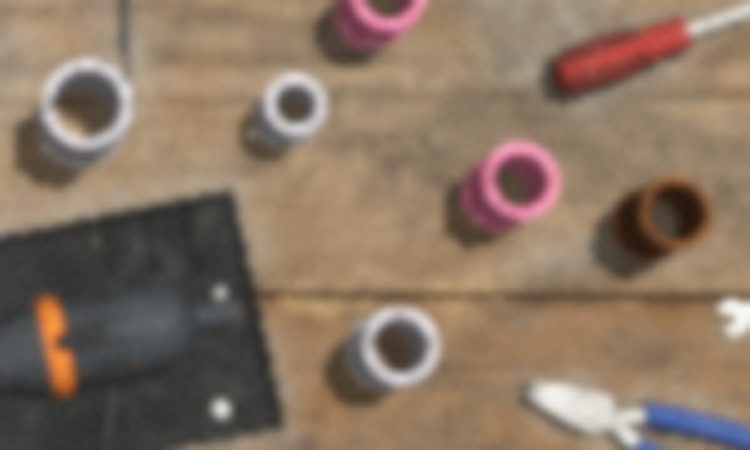

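```bash
cat >> h.py <<'E'
from scipy.spatial.transform import Rotation as Ro
def tool(st=None):
    st=st or sense()
    return np.array(st['tool_pos']), Ro.from_euler('xyz',st['tcp_rot'],degrees=True).as_matrix()
def delta(target,st=None):
    p,R=tool(st); return R.T@(np.array(target,float)-p)/1000
def rep():
    st=sense(); p,R=tool(st)
    print('t',round(st['time'],2),'p',p.round(1),'j',np.array(st['joint_pos']).round(1),'gap',round(st['finger_gap'],1),'F',np.array(st['ft_force']).round(1),'T',np.array(st['wrist_torque']).round(2))
    print('x',R[:,0].round(3),'y',R[:,1].round(3),'yaw_y',round(np.degrees(np.arctan2(R[1,1],R[0,1])),1))
    return st,p,R
E
python3 - <<'E'
from h import *
import pickle
st,p,R=rep(); print(R.round(4))
s=pickle.load(open('top0.pkl','rb')); f=s['frame']
hsv=cv2.cvtColor(f,cv2.COLOR_BGR2HSV)
def c(U,V,k,u0,v0): return (U+.5)/k-.5+u0,(V+.5)/k-.5+v0
fl=onplane(s,*c(400,347,5,280,170),56);print('med',fl)
dial=onplane(s,*c(206,221,6,105,165),52);print('dial',dial)
pan=onplane(s,*c(535,155,6,105,165),85);print('pan',pan)
print('knob',onplane(s,*c(186,208,6,105,165),87),'mark',onplane(s,*c(108,275,6,105,165),52)-dial,'needle',onplane(s,*c(195,135,6,105,165),55)-dial)
print('dist',np.linalg.norm((pan-dial)[:2]))
# moment fit of white pan & dial
m=((hsv[...,1]<40)&(hsv[...,2]>180)).astype('uint8')
n,l,stt,cen=cv2.connectedComponentsWithStats(m[160:240,100:240])
for i in range(1,n):
    if stt[i,4]>50:
        pts=np.argwhere(l==i)[:,::-1].astype(np.int32)
        print(stt[i],cen[i]+[100,160], cv2.minEnclosingCircle(pts+np.int32([100,160])))
print('delta',delta([461,-388,130]))
E
```

```text
t 0.15 p [ 152.3 -579.9  230.5] j [-80.2   7.5  85.3   0.   87.3  -4.9] gap 85.5 F [-0.7  0.4 -0.4] T [ 0.01 -0.01 -0.04]
x [-0.     0.001 -1.   ] y [ 0.254 -0.967 -0.002] yaw_y -75.3
[[-2.000e-04  2.540e-01 -9.672e-01]
 [ 1.500e-03 -9.672e-01 -2.540e-01]
 [-1.000e+00 -1.500e-03 -1.000e-04]]
med [ 463.22110785 -388.94944123   56.        ]
dial [570.03521571 264.08496058  52.        ]
pan [598.420751    97.58941084  85.        ]
knob [570.4527708  263.46160741  87.        ] mark [-27.37020927  46.4233105    0.        ] needle [42.61168015  6.87458555  3.        ]
dist 168.89791797707358
[44  0 14  7 65] [150.04615385 162.23076923] ((150.5, 161.0), 6.576573371887207)
[ 76  13  36  35 976] [193.60860656 190.15163934] ((193.39173889160156, 189.71083068847656), 17.912931442260742)
[  18   22   42   40 1175] [138.62808511 201.17617021] ((138.4084014892578, 201.53053283691406), 20.89217758178711)
delta [ 0.1006678  -0.10704176 -0.34725484]
```

drive_tool(
  deltas=[
    [0, 0.005, -0.011, -0.035, -0.06, 0, 0],
    [0, 0.015, -0.021, -0.07, -0.12, 0, 0],
    [0, 0.025, -0.032, -0.104, -0.18, 0, 0],
    [0, 0.035, -0.043, -0.139, -0.24, 0, 0],
    [0, 0.045, -0.0535, -0.174, -0.3, 0, 0],
    [0, 0.055, -0.064, -0.209, -0.36, 0, 0],
    [0, 0.065, -0.075, -0.244, -0.42, 0, 0],
    [0, 0.075, -0.0855, -0.279, -0.48, 0, 0],
    [0, 0.085, -0.096, -0.313, -0.54, 0, 0],
    [0, 0.1, -0.107, -0.348, -0.6, 0, 0],
  ],
  squeeze=40,
)

```text
time: 0.98
tool_pos: [463.5, -387.7, 131.7]
tcp_rot: [81.9, 89.9, -48.8]
ft_force: [0.5, -0.1, 1.1]
finger_gap: 85.2
```

```bash
python3 - <<'E'
from h import *
import pickle
rep(); s=snap('wrist','w1.png'); pickle.dump(s,open('w1.pkl','wb'))
s2=snap('top','t1.png')
print(proj(s,[462,-388,56]))
rep(); print(delta([462,-388,16]))
E
```

```text
t 0.98 p [ 463.5 -387.7  131.7] j [-44.8  11.8  91.   -0.   77.1  -4. ] gap 85.2 F [ 0.5 -0.1  1.1] T [-0.07 -0.01 -0.  ]
x [ 0.001 -0.001 -1.   ] y [ 0.758 -0.653  0.002] yaw_y -40.7
[275.3872231  222.33790005]
t 1.08 p [ 464.5 -383.6  127.9] j [-44.5  12.1  91.1   0.1  77.1  -4. ] gap 85.1 F [-0.9  0.6 -0.5] T [ 0.03  0.04 -0.01]
x [-0.002  0.005 -1.   ] y [ 0.76  -0.649 -0.004] yaw_y -40.5
[0.11190441 0.00150859 0.00521684]
```

View pics/w1.png

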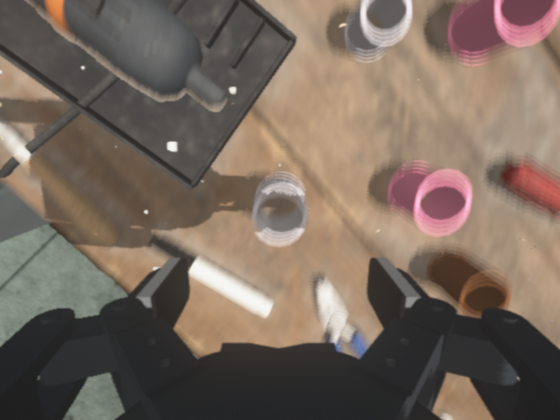

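The wrist view is blurred because the arm was still moving. The medium flask's mouth is at about (279,222), close to the predicted (275,222). I'll lower part-way and let it settle.

drive_tool(
  deltas=[
    [0, 0.015, 0, 0, 0, 0, 0],
    [0, 0.03, 0, 0, 0, 0, 0],
    [0, 0.045, 0, 0, 0, 0, 0],
    [0, 0.05, 0, 0, 0, 0, 0],
    [0, 0.05, 0, 0, 0, 0, 0],
    [0, 0.05, 0, 0, 0, 0, 0],
    [0, 0.05, 0, 0, 0, 0, 0],
    [0, 0.05, 0, 0, 0, 0, 0],
    [0, 0.05, 0, 0, 0, 0, 0],
    [0, 0.05, 0, 0, 0, 0, 0],
  ],
)

```text
time: 1.92
tool_pos: [462.1, -388.8, 82.1]
tcp_rot: [85.7, 89.9, -45.2]
ft_force: [-0.1, 0.3, 0.2]
finger_gap: 85.5
```

```bash
python3 - <<'E'
from h import *
import pickle
rep(); s=snap('wrist','w2.png'); pickle.dump(s,open('w2.pkl','wb'))
print(proj(s,[462,-388,56]))
rep(); print(delta([462,-388,16]))
E
```

```text
t 1.92 p [ 462.1 -388.8   82.1] j [-44.9  14.7  93.2  -0.   72.1  -4. ] gap 85.5 F [-0.1  0.3  0.2] T [-0.11  0.03 -0.01]
x [ 0.001 -0.001 -1.   ] y [ 0.756 -0.655  0.001] yaw_y -40.9
[275.35643831 243.44979967]
t 1.97 p [ 462.1 -388.7   81.9] j [-44.9  14.7  93.2   0.   72.1  -4. ] gap 85.6 F [-0.1  0.8  0. ] T [ 0.04  0.   -0.05]
x [ 0.001 -0.001 -1.   ] y [ 0.756 -0.655  0.001] yaw_y -40.9
[ 0.06590143 -0.00058365 -0.00050295]
```

View pics/w2.png

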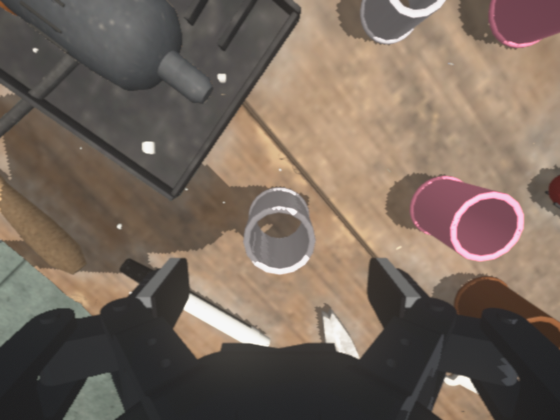

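The flask's mouth is now sharp: centre about (280,238), about 70 px across. I'll work out its position.

```bash
python3 - <<'E'
from h import *
import pickle
s=pickle.load(open('w2.pkl','rb')); 
print(onplane(s,280,238,56),onplane(s,245,238,56),onplane(s,315,238,56), onplane(s,280,205,56),onplane(s,280,272,56))
E
```

```text
[ 466.41879881 -387.19144454   56.        ] [ 450.45917114 -373.35012471   56.        ] [ 482.38717647 -401.04035297   56.        ] [ 479.80748312 -371.67154074   56.        ] [ 451.74055556 -404.20618011   56.        ]
```

drive_tool(
  deltas=[
    [0, 0.01, 0.0015, -0.002, 0, 0, 0],
    [0, 0.025, 0.0015, -0.002, 0, 0, 0],
    [0, 0.04, 0.0015, -0.002, 0, 0, 0],
    [0, 0.055, 0.0015, -0.002, 0, 0, 0],
    [0, 0.066, 0.0015, -0.002, 0, 0, 0],
    [0, 0.066, 0.0015, -0.002, 0, 0, 0],
    [100, 0.066, 0.0015, -0.002, 0, 0, 0],
    [255, 0.066, 0.0015, -0.002, 0, 0, 0],
    [255, 0.066, 0.0015, -0.002, 0, 0, 0],
    [255, 0.066, 0.0015, -0.002, 0, 0, 0],
  ],
  squeeze=40,
)

```text
time: 2.8
tool_pos: [465.1, -388.7, 16.9]
tcp_rot: [85.8, 89.9, -45.1]
ft_force: [-0.7, 0.3, -0.7]
finger_gap: 43.6
```

drive_tool(
  deltas=[
    [255, 0, 0, 0, 0, 0, 0],
    [255, 0, 0, 0, 0, 0, 0],
    [255, 0, 0, 0, 0, 0, 0],
    [255, 0, 0, 0, 0, 0, 0],
    [255, -0.01, 0, 0, 0, 0, 0],
    [255, -0.03, 0, 0, 0, 0, 0],
    [255, -0.06, 0, 0, 0, 0, 0],
    [255, -0.09, 0, 0, 0, 0, 0],
    [255, -0.12, 0, 0, 0, 0, 0],
    [255, -0.15, 0, 0, 0, 0, 0],
  ],
)

```text
time: 3.63
tool_pos: [463.8, -387.5, 166.9]
tcp_rot: [-92.8, 90.0, 136.3]
ft_force: [0.5, -0.4, -2.5]
finger_gap: 43.6
```

```bash
python3 - <<'E'
from h import *
import pickle
rep(); s=snap('wrist','w3.png'); pickle.dump(s,open('w3.pkl','wb'))
print(delta([598.5,97.5,190]))
E
```

```text
t 3.63 p [ 463.8 -387.5  166.9] j [-44.7  10.3  88.9  -0.   80.8  -3.8] gap 43.6 F [ 0.5 -0.4 -2.5] T [-0.05 -0.01  0.03]
x [-0.  0. -1.] y [ 0.756 -0.655 -0.001] yaw_y -40.9
[-0.01748657 -0.21923096 -0.45492225]
```

View pics/w3.png

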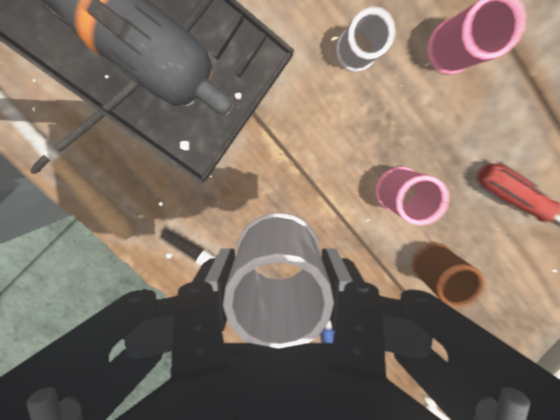

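The flask is held: gap 43.6 mm, with its mouth between the pads in the picture. Next I carry it to the pan.

drive_tool(
  deltas=[
    [255, 0, -0.007, -0.014, 0, 0, 0],
    [255, 0, -0.02, -0.041, 0, 0, 0],
    [255, 0, -0.035, -0.073, 0, 0, 0],
    [255, -0.005, -0.05, -0.105, 0, 0, 0],
    [255, -0.008, -0.066, -0.136, 0, 0, 0],
    [255, -0.01, -0.081, -0.168, 0, 0, 0],
    [255, -0.01, -0.096, -0.2, 0, 0, 0],
    [255, -0.01, -0.112, -0.232, 0, 0, 0],
    [255, -0.01, -0.127, -0.264, 0, 0, 0],
    [255, -0.01, -0.142, -0.296, 0, 0, 0],
  ],
)

```text
time: 4.52
tool_pos: [550.3, -69.0, 174.9]
tcp_rot: [-70.7, 89.9, 158.4]
ft_force: [0.7, -0.6, -3.0]
finger_gap: 43.4
```

drive_tool(
  deltas=[
    [255, 0, -0.015, -0.032, 0, 0, 0],
    [255, 0, -0.031, -0.064, 0, 0, 0],
    [255, 0.005, -0.046, -0.095, 0, 0, 0],
    [255, 0.01, -0.059, -0.122, 0, 0, 0],
    [255, 0.015, -0.068, -0.142, 0, 0, 0],
    [255, 0.02, -0.074, -0.154, 0, 0, 0],
    [255, 0.025, -0.077, -0.159, 0, 0, 0],
    [255, 0.025, -0.077, -0.159, 0, 0, 0],
    [255, 0.025, -0.077, -0.159, 0, 0, 0],
    [255, 0.025, -0.077, -0.159, 0, 0, 0],
  ],
)

```text
time: 5.35
tool_pos: [596.6, 98.0, 150.3]
tcp_rot: [13.8, 90.0, -117.2]
ft_force: [-0.2, 0.3, -2.8]
finger_gap: 43.8
```

```bash
python3 - <<'E'
from h import *
import pickle
rep()
for n in ['wrist','scene','top']:
    s=snap(n,n[0]+'4.png'); pickle.dump(s,open(n[0]+'4.pkl','wb'))
    print(n,proj(s,[598.5,97.5,85]))
rep();print(delta([598.5,97.5,110]))
E
```

```text
t 5.35 p [596.6  98.  150.3] j [ 4.5 11.1 89.9 -0.  79.1 45.5] gap 43.8 F [-0.2  0.3 -2.8] T [-0.05  0.03  0.01]
x [-0.    -0.001 -1.   ] y [ 0.755 -0.656  0.   ] yaw_y -41.0
wrist [279.10293774 223.64589735]
scene [252.2655331  181.26155223]
top [193.78185134 190.39018121]
t 5.5 p [597.   98.1 150.8] j [ 4.5 11.  89.8 -0.  79.1 45.5] gap 43.5 F [-0.9 -0.5 -1.9] T [ 0.06 -0.01 -0.02]
x [ 0.001 -0.    -1.   ] y [ 0.755 -0.656  0.001] yaw_y -41.0
[ 0.04084198  0.00154892 -0.00050275]
```

View pics/w4.png

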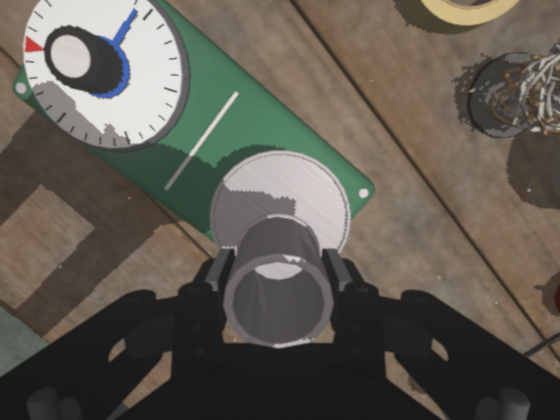

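View pics/s4.png

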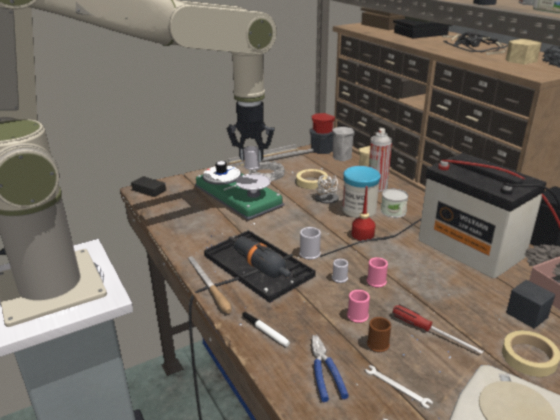

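View pics/t4.png

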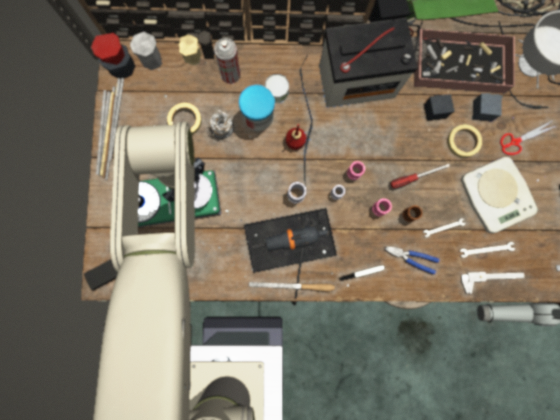

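The wrist view shows the pan circle at about (280,221), predicted (279,224). The flask is directly above it, and the knob top is at about (71,56).

```bash
python3 - <<'E'
from h import *
import pickle
s=pickle.load(open('w4.pkl','rb')); f=s['frame']
print('pan c',onplane(s,280,220,85), onplane(s,210,215,85),onplane(s,350,215,85),onplane(s,280,151,85))
print('knob',onplane(s,71,56,87))
print('flask mouth, z=189',onplane(s,279,301,189), onplane(s,225,298,189),onplane(s,334,298,189))
a=cv2.resize(f[0:260,0:400],None,fx=2,fy=2,interpolation=cv2.INTER_CUBIC);cv2.imwrite('pics/w4z.png',a)
E
```

```text
pan c [600.82137158  99.17858914  85.        ] [564.84665231 135.44605292  85.        ] [641.78172357  68.63531647  85.        ] [633.19737935 136.6220722   85.        ]
knob [572.29201437 267.33695396  87.        ]
flask mouth, z=189 [598.22018662  98.02787503 189.        ] [582.97815396 113.04403351 189.        ] [615.51789408  84.76599503 189.        ]
```

View pics/w4z.png

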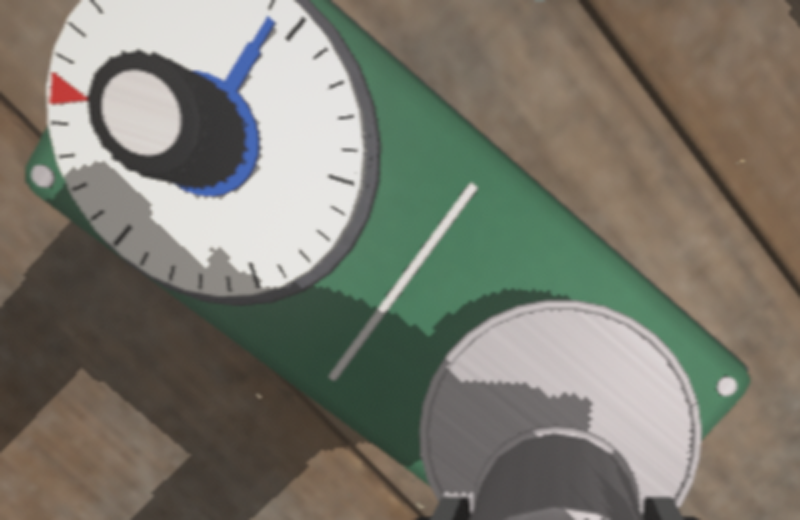

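drive_tool(
  deltas=[
    [255, 0.007, 0.0005, -0.001, 0, 0, 0],
    [255, 0.016, 0.001, -0.002, 0, 0, 0],
    [255, 0.025, 0.001, -0.002, 0, 0, 0],
    [255, 0.033, 0.001, -0.002, 0, 0, 0],
    [255, 0.039, 0.001, -0.002, 0, 0, 0],
    [255, 0.043, 0.001, -0.002, 0, 0, 0],
    [255, 0.045, 0.001, -0.002, 0, 0, 0],
    [255, 0.046, 0.001, -0.002, 0, 0, 0],
    [255, 0.046, 0.001, -0.002, 0, 0, 0],
    [255, 0.046, 0.001, -0.002, 0, 0, 0],
  ],
)

```text
time: 6.33
tool_pos: [599.1, 100.3, 104.8]
tcp_rot: [136.4, 90.0, 5.5]
ft_force: [1.0, 0.4, -2.7]
finger_gap: 43.5
```

```bash
python3 - <<'E'
from h import *
rep(); s=snap('wrist','w5.png');s=snap('scene','s5.png')
cv2.imwrite('pics/s5z.png',cv2.resize(s['frame'][110:230,180:320],None,fx=5,fy=5,interpolation=cv2.INTER_CUBIC))
rep()
E
```

```text
t 6.33 p [599.1 100.3 104.8] j [ 4.7 13.8 91.7  0.  74.5 45.6] gap 43.5 F [ 1.   0.4 -2.7] T [ 0.02 -0.04 -0.02]
x [ 0.001  0.    -1.   ] y [ 0.756 -0.655  0.001] yaw_y -40.9
t 6.43 p [599.2 100.3 104.9] j [ 4.7 13.8 91.7  0.  74.5 45.6] gap 43.5 F [-0.8 -0.7 -2.2] T [ 0.04 -0.05 -0.03]
x [ 0.001  0.    -1.   ] y [ 0.756 -0.655  0.001] yaw_y -40.9
```

View pics/s5z.png

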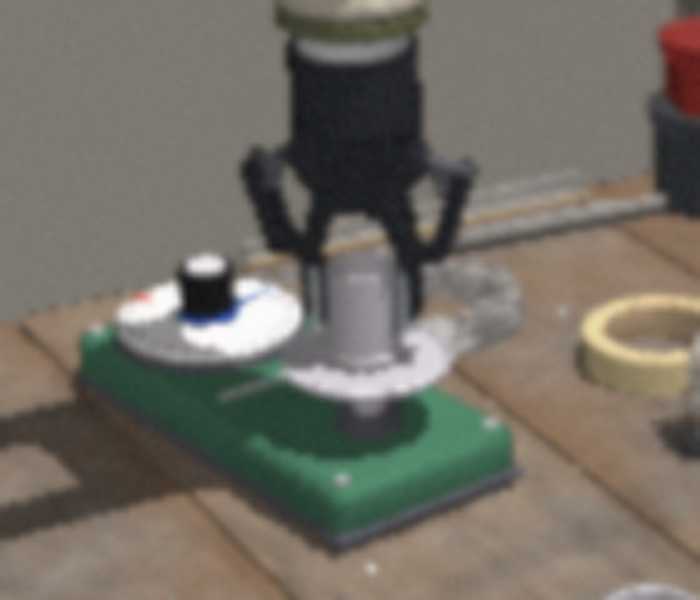

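View pics/w5.png

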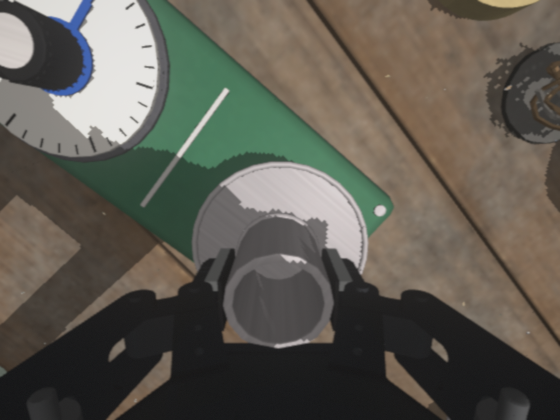

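The flask sits about 3 mm above the pan, centred sideways. Pan centre is u≈280.5 and flask u≈278. I'll check the other direction numerically.

```bash
python3 - <<'E'
from h import *
s=snap('wrist'); p,R=tool()
e=onplane(s,280,163,85); print(e, 'centre', e+50*R[:,2]*(1 if (R[:,2]@(e-p))<0 else -1), 'tcp',p)
l=onplane(s,193,240,85); r=onplane(s,368,240,85); print(l,r,(l+r)/2,np.linalg.norm(l-r))
m=onplane(s,278,302,144); print('mouth',m)
E
```

```text
[633.14068957 136.4397867   85.        ] centre [600.39932235  98.65087463  84.96841841] tcp [599.13620929 100.26917037 104.83762394]
[565.79852846 135.94550552  85.        ] [642.86243335  69.15338111  85.        ] [604.3304809  102.54944331  85.        ] 101.98055362915441
mouth [600.39375465 100.44101472 144.        ]
```

drive_tool(
  deltas=[
    [255, 0.001, 0.0005, 0.0005, 0, 0, 0],
    [255, 0.002, 0.0005, 0.0005, 0, 0, 0],
    [255, 0.003, 0.0005, 0.0005, 0, 0, 0],
    [255, 0.004, 0.0005, 0.0005, 0, 0, 0],
    [255, 0.005, 0.0005, 0.0005, 0, 0, 0],
    [255, 0.006, 0.0005, 0.0005, 0, 0, 0],
    [255, 0.007, 0.0005, 0.0005, 0, 0, 0],
    [255, 0.008, 0.0005, 0.0005, 0, 0, 0],
    [255, 0.009, 0.0005, 0.0005, 0, 0, 0],
    [255, 0.0095, 0.0005, 0.0005, 0, 0, 0],
  ],
)

```text
time: 7.32
tool_pos: [598.9, 99.5, 94.7]
tcp_rot: [122.0, 90.0, -8.9]
ft_force: [0.2, -0.7, -0.8]
finger_gap: 43.5
```

```bash
python3 - <<'E'
from h import *
rep()
E
```

```text
t 7.32 p [598.9  99.5  94.7] j [ 4.6 14.4 92.1 -0.  73.5 45.5] gap 43.5 F [ 0.2 -0.7 -0.8] T [-0.08 -0.04 -0.04]
x [ 0. -0. -1.] y [ 0.756 -0.655  0.   ] yaw_y -40.9
```

drive_tool(
  deltas=[
    [255, 0.001, 0, 0, 0, 0, 0],
    [255, 0.002, 0, 0, 0, 0, 0],
    [255, 0.002, 0, 0, 0, 0, 0],
    [122, 0.002, 0, 0, 0, 0, 0],
    [116, 0.002, 0, 0, 0, 0, 0],
    [110, 0.002, 0, 0, 0, 0, 0],
    [100, 0.002, 0, 0, 0, 0, 0],
    [85, 0.002, 0, 0, 0, 0, 0],
    [60, 0.002, 0, 0, 0, 0, 0],
    [30, 0.002, 0, 0, 0, 0, 0],
  ],
)

```text
time: 8.15
tool_pos: [598.9, 99.6, 92.8]
tcp_rot: [169.4, 90.0, 38.5]
ft_force: [-0.3, -0.2, 0.2]
finger_gap: 74.5
```

```bash
python3 - <<'E'
from h import *
rep(); s=snap('wrist','w6.png')
E
```

```text
t 8.15 p [598.9  99.6  92.8] j [ 4.6 14.5 92.2  0.  73.3 45.5] gap 74.5 F [-0.3 -0.2  0.2] T [-0.   -0.   -0.01]
x [ 0.  0. -1.] y [ 0.756 -0.655  0.   ] yaw_y -40.9
```

View pics/w6.png

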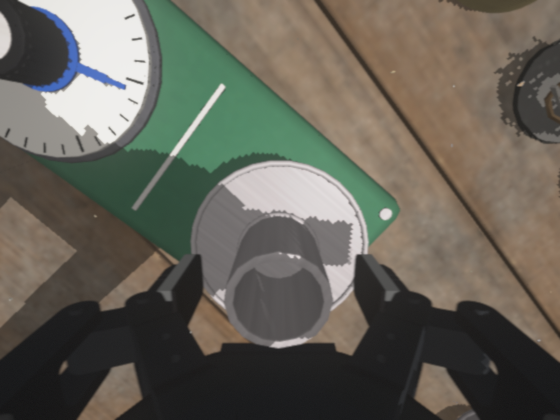

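The flask stands free on the pan and the needle has turned to face the pan. I'll lift clear and hover over the dial.

drive_tool(
  deltas=[
    [0, 0, 0, 0, 0, 0, 0],
    [0, -0.01, 0, 0, 0, 0, 0],
    [0, -0.035, 0, 0, 0, 0, 0],
    [0, -0.07, 0, 0, 0, 0, 0],
    [0, -0.09, -0.013, -0.01, 0, 0, 0],
    [0, -0.09, -0.038, -0.031, 0, 0, 0],
    [0, -0.085, -0.065, -0.053, 0, 0, 0],
    [0, -0.08, -0.09, -0.074, 0, 0, 0],
    [0, -0.07, -0.115, -0.095, 0, 0, 0],
    [0, -0.06, -0.13, -0.107, 0, 0, 0],
  ],
)

```text
time: 9.03
tool_pos: [570.3, 268.9, 154.2]
tcp_rot: [174.5, 89.9, 43.7]
ft_force: [-0.2, -0.0, -0.2]
finger_gap: 85.5
```

drive_tool(
  deltas=[
    [0, 0, 0, 0, 0, 0, 0],
    [0, 0, 0, 0, 0, 0, 0],
    [0, 0, 0, 0, 0, 0, 0],
    [0, 0, 0, 0, 0, 0, 0],
    [0, 0, 0, 0, 0, 0, 0],
    [0, 0, 0, 0, 0, 0, 0],
    [0, 0, 0, 0, 0, 0, 0],
    [0, 0, 0, 0, 0, 0, 0],
    [0, 0, 0, 0, 0, 0, 0],
    [0, 0, 0, 0, 0, 0, 0],
  ],
)

```text
time: 9.87
tool_pos: [570.7, 265.4, 152.8]
tcp_rot: [-40.4, 90.0, -171.3]
ft_force: [0.2, 0.5, 0.2]
finger_gap: 85.6
```

```bash
python3 - <<'E'
from h import *
import pickle
rep()
for n in ['wrist','scene']:
    s=snap(n,n[0]+'7.png'); pickle.dump(s,open(n[0]+'7.pkl','wb'))
cv2.imwrite('pics/s7z.png',cv2.resize(s['frame'][110:230,180:320],None,fx=5,fy=5,interpolation=cv2.INTER_CUBIC))
E
```

```text
t 9.87 p [570.7 265.4 152.8] j [20.3 14.6 85.5  0.  79.9 61.2] gap 85.6 F [0.2 0.5 0.2] T [-0.   -0.01 -0.01]
x [-0. -0. -1.] y [ 0.756 -0.655 -0.   ] yaw_y -40.9
```

View pics/w7.png

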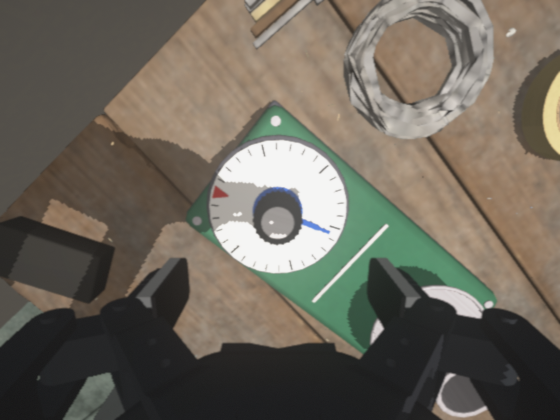

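View pics/s7z.png

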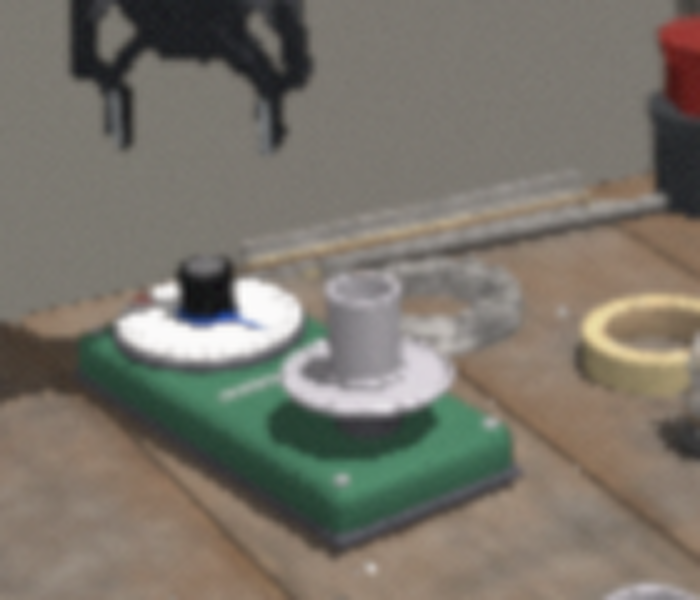

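The flask stands upright, mid-pan. In the wrist view the mark is at about (219,193), the needle tip at about (329,232) and the knob top at about (278,221). I'll measure the angles by colour.

```bash
cat >> h.py <<'E'
def dialmeas(s,box=None,C=None):
    """colour-mask the dial: plate centre, red mark, needle tip -> world angles"""
    f=s['frame']; hsv=cv2.cvtColor(f,cv2.COLOR_BGR2HSV)
    x0,y0,x1,y1=box
    def mk(m):
        o=np.zeros(m.shape,'uint8'); o[y0:y1,x0:x1]=m[y0:y1,x0:x1]; return o
    h,sa,v=[hsv[...,i].astype(int) for i in range(3)]
    blue=mk((h>105)&(h<130)&(sa>120)&(v>60)); red=mk(((h<8)|(h>172))&(sa>110)&(v>60))
    out={}
    def comp(m):
        n,l,st,c=cv2.connectedComponentsWithStats(m)
        return (l==1+np.argmax(st[1:,4])) if n>1 else None
    r=comp(red)
    if r is not None:
        W=np.array([onplane(s,u,v_,52)[:2] for v_,u in np.argwhere(r)]); out['red']=W
    ys=np.argwhere(blue)
    if len(ys): out['blue']=np.array([onplane(s,u,v_,55)[:2] for v_,u in ys])
    return out
def angs(o,C):
    C=np.array(C,float)
    if 'red' in o:
        d=o['red'].mean(0)-C; print('red n',len(o['red']),'mean',o['red'].mean(0).round(1),'r',np.linalg.norm(d).round(1),'ang',np.degrees(np.arctan2(d[1],d[0])).round(2))
    if 'blue' in o:
        d=o['blue']-C; r=np.linalg.norm(d,axis=1); k=(r>24)&(r<50); 
        if k.sum(): 
            D=d[k]; m=D.mean(0); print('needle n',k.sum(),'rmax',r[k].max().round(1),'ang',np.degrees(np.arctan2(m[1],m[0])).round(2), 'outer', [np.degrees(np.arctan2(*(d[(r>40)&k].mean(0))[::-1])).round(2) if ((r>40)&k).any() else None])
E
python3 - <<'E'
from h import *
import pickle
s=pickle.load(open('w7.pkl','rb')); f=s['frame']
hsv=cv2.cvtColor(f,cv2.COLOR_BGR2HSV)
# plate: non-green, bright or shaded white: low sat
for (u,v) in [(209,205),(348,205),(280,138),(275,272)]: print(onplane(s,u,v,52))
l=onplane(s,209,205,52);r=onplane(s,348,205,52);t=onplane(s,280,137,52);b=onplane(s,277,273,52)
P=np.array([l,r,t,b])[:,:2]
c=np.linalg.lstsq(np.c_[2*P,np.ones(4)],(P**2).sum(1),rcond=None)[0]; C=c[:2]; print('C',C,'r',np.sqrt(c[2]+C@C))
print('knob',onplane(s,278,222,87))
o=dialmeas(s,(195,130,360,280))
angs(o,C); angs(o,[570.4,264.5])
cv2.imwrite('pics/w7z.png',cv2.resize(f[125:285,195:360],None,fx=4,fy=4,interpolation=cv2.INTER_CUBIC)[:600])
E
```

```text
[531.66503835 307.6684503   52.        ]
[620.28257091 230.88584471  52.        ]
[612.7480776  309.97931891  52.        ]
[533.11168988 224.55576701  52.        ]
C [573.59310265 266.52958181] r 58.99305316237939
knob [572.77500692 266.31305697  87.        ]
red n 82 mean [544.9 310. ] r 52.1 ang 123.42
needle n 76 rmax 46.5 ang -65.91 outer [np.float64(-65.41)]
red n 82 mean [544.9 310. ] r 52.2 ang 119.26
needle n 75 rmax 46.1 ang -59.38 outer [np.float64(-60.43)]
```

View pics/w7z.png

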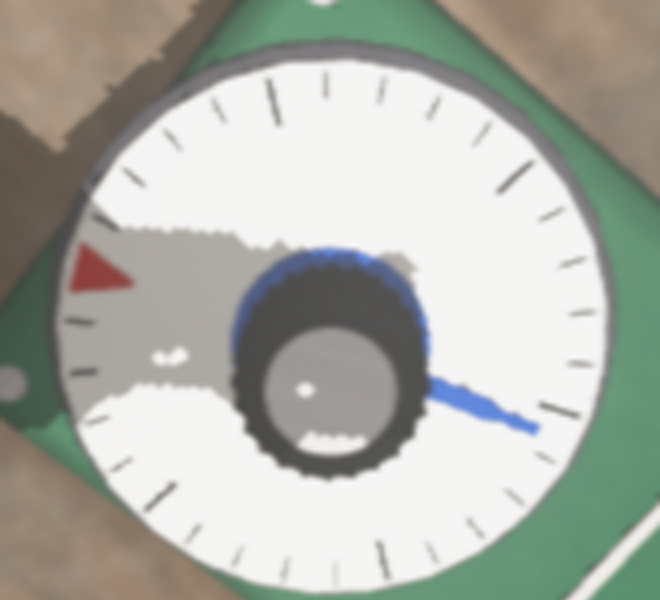

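drive_tool(
  deltas=[
    [0, 0.005, 0.0005, -0.0005, 0.112, 0, 0],
    [0, 0.01, 0.0005, -0.0005, 0.224, 0, 0],
    [0, 0.015, 0.0005, -0.0005, 0.336, 0, 0],
    [0, 0.02, 0.0005, -0.0005, 0.448, 0, 0],
    [0, 0.025, 0.0005, -0.0005, 0.56, 0, 0],
    [0, 0.03, 0.0005, -0.0005, 0.672, 0, 0],
    [0, 0.035, 0.0005, -0.0005, 0.784, 0, 0],
    [0, 0.04, 0.0005, -0.0005, 0.896, 0, 0],
    [0, 0.045, 0.0005, -0.0005, 1.008, 0, 0],
    [0, 0.05, 0.0005, -0.0005, 1.12, 0, 0],
  ],
)

```text
time: 10.8
tool_pos: [571.3, 265.7, 102.5]
tcp_rot: [10.9, 90.0, 175.5]
ft_force: [0.4, 0.5, -0.7]
finger_gap: 85.9
```

drive_tool(
  deltas=[
    [0, 0.01, 0, 0, 0, 0, 0],
    [0, 0.02, 0, 0, 0, 0, 0],
    [0, 0.03, 0, 0, 0, 0, 0],
    [0, 0.038, 0, 0, 0, 0, 0],
    [0, 0.042, 0, 0, 0, 0, 0],
    [0, 0.042, 0, 0, 0, 0, 0],
    [60, 0.042, 0, 0, 0, 0, 0],
    [110, 0.042, 0, 0, 0, 0, 0],
    [110, 0.042, 0, 0, 0, 0, 0],
    [110, 0.042, 0, 0, 0, 0, 0],
  ],
  squeeze=25,
)

```text
time: 11.63
tool_pos: [571.9, 265.8, 61.6]
tcp_rot: [-143.7, 89.9, 21.3]
ft_force: [-0.5, -0.2, 0.1]
finger_gap: 48.6
```

```bash
python3 - <<'E'
from h import *
import pickle
rep()
for n in ['wrist']:
    s=snap(n,n[0]+'8.png'); pickle.dump(s,open(n[0]+'8.pkl','wb'))
rep()
E
```

```text
t 11.63 p [571.9 265.8  61.6] j [ 20.3  19.8  89.2   0.   70.9 125.3] gap 48.6 F [-0.5 -0.2  0.1] T [0.03 0.01 0.01]
x [ 0.001  0.    -1.   ] y [-0.26  -0.966 -0.001] yaw_y -105.1
t 11.68 p [571.8 265.7  61.4] j [ 20.3  19.8  89.3   0.   70.9 125.3] gap 48.8 F [ 0.1 -1.3 -0.4] T [-0.    0.01  0.02]
x [ 0.001  0.    -1.   ] y [-0.26  -0.966 -0.001] yaw_y -105.1
```

View pics/w8.png

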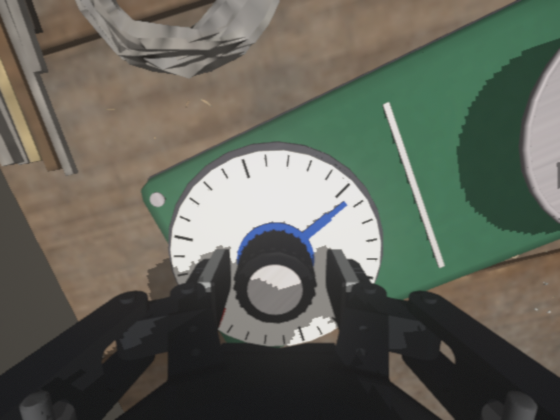

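The knob is centred between the pads with the tips clear of the needle. I'll close and turn it counter-clockwise, stopping well short.

drive_tool(
  deltas=[
    [255, 0, 0, 0, 0, 0, 0],
    [255, 0, 0, 0, 0, 0, 0],
    [255, 0, 0, 0, 0, 0, 0],
    [255, 0, 0, 0, 0, 0, 0],
    [255, 0, 0, 0, -0.05, 0, 0],
    [255, 0, 0, 0, -0.15, 0, 0],
    [255, 0, 0, 0, -0.26, 0, 0],
    [255, 0, 0, 0, -0.37, 0, 0],
    [255, 0, 0, 0, -0.48, 0, 0],
    [255, 0, 0, 0, -0.6, 0, 0],
  ],
  squeeze=30,
)

```text
time: 12.52
tool_pos: [572.2, 267.3, 61.9]
tcp_rot: [-149.7, 89.8, 49.9]
ft_force: [0.9, 6.1, 1.2]
finger_gap: 34.7
```

drive_tool(
  deltas=[
    [255, 0, 0, 0, -0.12, 0, 0],
    [255, 0, 0, 0, -0.24, 0, 0],
    [255, 0, 0, 0, -0.36, 0, 0],
    [255, 0, 0, 0, -0.48, 0, 0],
    [255, 0, 0, 0, -0.6, 0, 0],
    [255, 0, 0, 0, -0.72, 0, 0],
    [255, 0, 0, 0, -0.84, 0, 0],
    [255, 0, 0, 0, -0.96, 0, 0],
    [255, 0, 0, 0, -1.08, 0, 0],
    [255, 0, 0, 0, -1.2, 0, 0],
  ],
)

```text
time: 13.35
tool_pos: [571.8, 267.6, 61.9]
tcp_rot: [152.1, 89.8, 60.5]
ft_force: [-0.7, 7.3, 1.9]
finger_gap: 35.2
```

drive_tool(
  deltas=[
    [255, 0, 0, 0, -0.12, 0, 0],
    [255, 0, 0, 0, -0.24, 0, 0],
    [255, 0, 0, 0, -0.36, 0, 0],
    [255, 0, 0, 0, -0.48, 0, 0],
    [255, 0, 0, 0, -0.6, 0, 0],
    [255, 0, 0, 0, -0.7, 0, 0],
    [255, 0, 0, 0, -0.77, 0, 0],
    [255, 0, 0, 0, -0.8, 0, 0],
    [255, 0, 0, 0, -0.8, 0, 0],
    [255, 0, 0, 0, -0.8, 0, 0],
  ],
)

```text
time: 14.18
tool_pos: [571.6, 267.5, 61.9]
tcp_rot: [113.3, 89.8, 67.3]
ft_force: [-1.8, 6.5, 3.5]
finger_gap: 35.1
```

```bash
python3 - <<'E'
from h import *
import pickle
rep()
for n in ['wrist','scene']:
    s=snap(n,n[0]+'9.png'); pickle.dump(s,open(n[0]+'9.pkl','wb'))
cv2.imwrite('pics/s9z.png',cv2.resize(s['frame'][110:230,180:320],None,fx=5,fy=5,interpolation=cv2.INTER_CUBIC))
rep()
E
```

```text
t 14.18 p [571.6 267.5  61.9] j [ 20.3  19.8  89.2   0.1  70.8 -23.6] gap 35.1 F [-1.8  6.5  3.5] T [1.11 0.29 0.05]
x [ 0.001  0.003 -1.   ] y [0.72  0.694 0.003] yaw_y 43.9
t 14.28 p [571.6 267.5  61.9] j [ 20.3  19.8  89.2   0.1  70.8 -23.6] gap 35.0 F [-2.1  6.1  3.3] T [1.16 0.23 0.01]
x [ 0.001  0.003 -1.   ] y [0.72  0.694 0.003] yaw_y 43.9
```

View pics/w9.png

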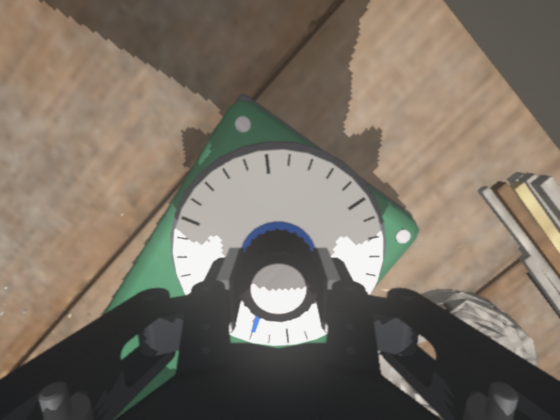

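View pics/s9z.png

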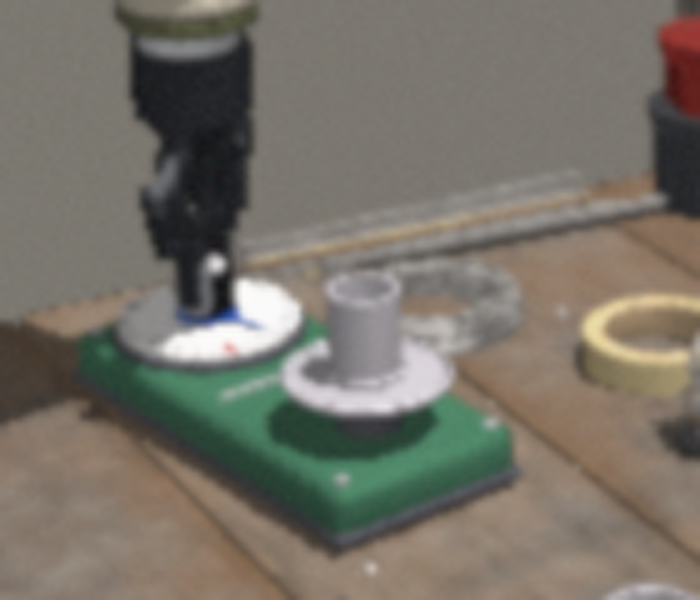

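The scene view shows the mark (crop (231,348)) still short of the needle tip (crop (262,327)). I'll measure the angles there.

```bash
python3 - <<'E'
from h import *
import pickle
for k in ['s4','s7','s9']:
    s=pickle.load(open(k+'.pkl','rb')); print(k)
    o=dialmeas(s,(200,160,245,186)); angs(o,[571,265]); angs(o,[572,266.3])
    print(np.c_[o['red']].round(0).tolist()[:12])
print('mouth/pan',)
E
```

```text
s4Traceback (most recent call last):
  File "<stdin>", line 6, in <module>
KeyError: 'red'
```

```bash
python3 - <<'E'
from h import *
import pickle
s=pickle.load(open('s9.pkl','rb'))
hsv=cv2.cvtColor(s['frame'],cv2.COLOR_BGR2HSV)
print(hsv[178:182,222:232].tolist()); print('B',hsv[174:177,228:235].tolist())
print(proj(s,[572,266.3,52]))
# from crop by eye
for k,u,v,z in [('mark',231,348,52),('tip',262,327,55),('plate l',117,318,52),('plate r',302,318,52),('front',210,362,52)]:
    p=onplane(s,180+(u+.5)/5-.5,110+(v+.5)/5-.5,z); d=p[:2]-[572,266.3]; print(k,p.round(1),np.hypot(*d).round(1),np.degrees(np.arctan2(d[1],d[0])).round(1))
E
```

```text
[[[15, 2, 251], [10, 3, 251], [3, 9, 248], [3, 25, 244], [4, 16, 246], [0, 5, 249], [10, 3, 249], [0, 1, 246], [15, 2, 247], [15, 2, 243]], [[0, 2, 250], [6, 5, 249], [3, 22, 245], [1, 60, 235], [1, 50, 234], [2, 19, 240], [0, 5, 243], [0, 2, 240], [0, 2, 235], [15, 2, 225]], [[10, 3, 242], [12, 5, 241], [5, 14, 236], [1, 31, 227], [2, 39, 217], [0, 26, 214], [8, 9, 219], [10, 4, 212], [10, 4, 191], [170, 5, 165]], [[10, 4, 210], [12, 6, 209], [7, 12, 199], [0, 11, 185], [0, 14, 169], [169, 13, 155], [160, 5, 153], [135, 3, 147], [128, 8, 131], [120, 9, 113]]]
B [[[112, 55, 207], [112, 53, 216], [112, 46, 222], [111, 21, 233], [115, 6, 242], [120, 1, 247], [0, 1, 250]], [[120, 7, 227], [117, 22, 207], [114, 32, 199], [112, 35, 213], [112, 20, 229], [115, 6, 240], [150, 1, 246]], [[0, 1, 246], [150, 1, 239], [150, 1, 235], [120, 3, 234], [120, 4, 238], [130, 3, 241], [0, 1, 241]]]
[220.97557428 172.54940094]
mark [564.6 213.8  52. ] 53.0 -98.0
tip [591.8 225.7  55. ] 45.2 -64.0
plate l [520.7 291.5  52. ] 57.1 153.9
plate r [622.1 230.5  52. ] 61.5 -35.6
front [545.1 202.4  52. ] 69.3 -112.8
```

The mark is at about -98° and the needle at about -65°, so some 33° remain. I'll turn 26° more, let go, then regrip from the side where the wrist camera sees the needle and finish finely.

drive_tool(
  deltas=[
    [255, 0, 0, 0, -0.08, 0, 0],
    [255, 0, 0, 0, -0.18, 0, 0],
    [255, 0, 0, 0, -0.28, 0, 0],
    [255, 0, 0, 0, -0.36, 0, 0],
    [255, 0, 0, 0, -0.42, 0, 0],
    [255, 0, 0, 0, -0.45, 0, 0],
    [255, 0, 0, 0, -0.45, 0, 0],
    [255, 0, 0, 0, -0.45, 0, 0],
    [100, 0, 0, 0, -0.45, 0, 0],
    [60, 0, 0, 0, -0.45, 0, 0],
  ],
)

```text
time: 15.12
tool_pos: [571.4, 265.6, 61.0]
tcp_rot: [-3.7, 90.0, -24.0]
ft_force: [-1.0, -0.1, -0.7]
finger_gap: 57.8
```

drive_tool(
  deltas=[
    [0, 0, 0, 0, 0, 0, 0],
    [0, 0, 0, 0, 0, 0, 0],
    [0, -0.015, 0, 0, 0, 0, 0],
    [0, -0.04, 0, 0, 0.1, 0, 0],
    [0, -0.07, 0, 0, 0.22, 0, 0],
    [0, -0.09, 0, 0, 0.34, 0, 0],
    [0, -0.09, 0, 0, 0.46, 0, 0],
    [0, -0.09, 0, 0, 0.58, 0, 0],
    [0, -0.09, 0, 0, 0.7, 0, 0],
    [0, -0.09, 0, 0, 0.82, 0, 0],
  ],
)

```text
time: 15.95
tool_pos: [571.5, 265.3, 150.9]
tcp_rot: [33.3, 90.0, -34.4]
ft_force: [0.3, -0.5, -0.1]
finger_gap: 85.6
```

drive_tool(
  deltas=[
    [0, 0, 0, 0, 0.12, 0, 0],
    [0, 0, 0, 0, 0.24, 0, 0],
    [0, 0, 0, 0, 0.36, 0, 0],
    [0, 0, 0, 0, 0.48, 0, 0],
    [0, 0, 0, 0, 0.6, 0, 0],
    [0, 0, 0, 0, 0.72, 0, 0],
    [0, 0, 0, 0, 0.84, 0, 0],
    [0, 0, 0, 0, 0.96, 0, 0],
    [0, 0, 0, 0, 1.08, 0, 0],
    [0, 0, 0, 0, 1.2, 0, 0],
  ],
)

```text
time: 16.78
tool_pos: [571.4, 265.3, 150.6]
tcp_rot: [1.4, 90.0, -135.0]
ft_force: [-0.0, 0.6, 0.0]
finger_gap: 85.1
```

drive_tool(
  deltas=[
    [0, 0, 0, 0, 0.12, 0, 0],
    [0, 0, 0, 0, 0.24, 0, 0],
    [0, 0, 0, 0, 0.36, 0, 0],
    [0, 0, 0, 0, 0.48, 0, 0],
    [0, 0, 0, 0, 0.6, 0, 0],
    [0, 0, 0, 0, 0.72, 0, 0],
    [0, 0, 0, 0, 0.84, 0, 0],
    [0, 0, 0, 0, 0.94, 0, 0],
    [0, 0, 0, 0, 1.0, 0, 0],
    [0, 0, 0, 0, 1.0, 0, 0],
  ],
)

```text
time: 17.62
tool_pos: [571.4, 265.3, 150.6]
tcp_rot: [60.2, 90.0, -133.4]
ft_force: [0.5, 0.0, 0.5]
finger_gap: 84.7
```

```bash
python3 - <<'E'
from h import *
import pickle
rep()
for n in ['wrist']:
    s=snap(n,n[0]+'10.png'); pickle.dump(s,open(n[0]+'10.pkl','wb'))
rep(); print(delta([571.5,267.5,62]))
cv2.imwrite('pics/w10z.png',cv2.resize(s['frame'][110:290,180:380],None,fx=3.3,fy=3.3,interpolation=cv2.INTER_CUBIC))
E
```

```text
t 17.62 p [571.4 265.3 150.6] j [ 20.2  14.8  85.5  -0.   79.7 123.8] gap 84.7 F [0.5 0.  0.5] T [-0.   -0.01  0.05]
x [-0. -0. -1.] y [-0.234 -0.972  0.   ] yaw_y -103.5
t 17.67 p [571.4 265.3 150.6] j [ 20.2  14.8  85.5  -0.   79.7 123.6] gap 85.4 F [-0.4 -0.3  0.3] T [-0.04 -0.02 -0.02]
x [-0. -0. -1.] y [-0.23  -0.973  0.   ] yaw_y -103.3
[ 0.08863308 -0.00219634  0.00035453]
```

View pics/w10z.png

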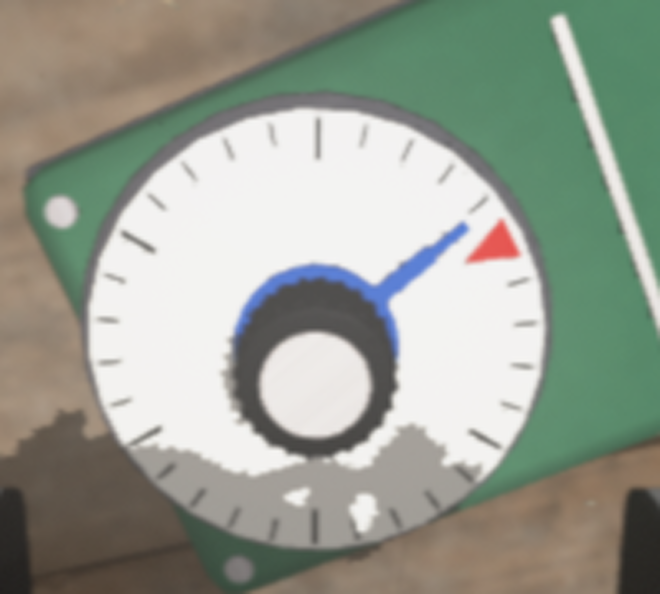

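View pics/w10.png

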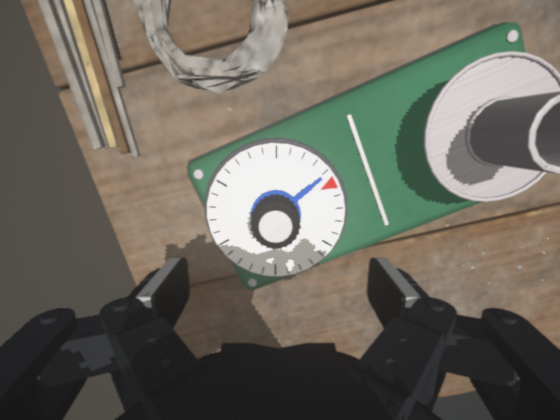

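The mark is now just clockwise of the needle tip (wrist view (330,184) against tip (321,179)). I'll measure the rest.

```bash
cat >> h.py <<'E'
def plateC(s,box,z=52):
    f=s['frame']; h,sa,v=[x.astype(int) for x in cv2.split(cv2.cvtColor(f,cv2.COLOR_BGR2HSV))]
    m=((sa<30)&(v>120)|((h<8)|(h>172))&(sa>110)).astype('uint8'); o=np.zeros_like(m); x0,y0,x1,y1=box; o[y0:y1,x0:x1]=m[y0:y1,x0:x1]
    o=cv2.morphologyEx(o,cv2.MORPH_OPEN,np.ones((3,3)))
    cs=max(cv2.findContours(o,cv2.RETR_EXTERNAL,cv2.CHAIN_APPROX_NONE)[0],key=cv2.contourArea)
    hull=cv2.convexHull(cs)[:,0]
    P=np.array([onplane(s,u,w,z)[:2] for u,w in hull])
    for _ in range(4):
        c=np.linalg.lstsq(np.c_[2*P,np.ones(len(P))],(P**2).sum(1),rcond=None)[0]; C=c[:2]; r=np.sqrt(c[2]+C@C)
        e=abs(np.linalg.norm(P-C,axis=1)-r); P=P[e<max(1.0,np.median(e)*2.5)]
    return C,r,len(P)
E
python3 - <<'E'
from h import *
import pickle
s=pickle.load(open('w10.pkl','rb'))
b=(195,125,355,285)
C,r,n=plateC(s,b); print(C,r,n)
o=dialmeas(s,b); angs(o,C)
E
```

```text
[572.99218576 266.36179873] 58.87049602645779 54
red n 85 mean [586.  217.5] r 50.5 ang -75.1
needle n 83 rmax 46.4 ang -64.76 outer [np.float64(-64.53)]
```

drive_tool(
  deltas=[
    [0, 0.02, -0.002, 0, 0, 0, 0],
    [0, 0.045, -0.002, 0, 0, 0, 0],
    [0, 0.07, -0.002, 0, 0, 0, 0],
    [0, 0.084, -0.002, 0, 0, 0, 0],
    [0, 0.0885, -0.002, 0, 0, 0, 0],
    [50, 0.0885, -0.002, 0, 0, 0, 0],
    [100, 0.0885, -0.002, 0, 0, 0, 0],
    [120, 0.0885, -0.002, 0, 0, 0, 0],
    [135, 0.0885, -0.002, 0, 0, 0, 0],
    [255, 0.0885, -0.002, 0, 0, 0, 0],
  ],
)

```text
time: 18.5
tool_pos: [572.9, 267.1, 64.5]
tcp_rot: [-180.0, 89.9, -13.3]
ft_force: [-3.5, -2.0, 5.4]
finger_gap: 35.2
```

drive_tool(
  deltas=[
    [255, 0, 0, 0, 0, 0, 0],
    [255, 0, 0, 0, 0, 0, 0],
    [255, 0, 0, 0, -0.02, 0, 0],
    [255, 0, 0, 0, -0.04, 0, 0],
    [255, 0, 0, 0, -0.06, 0, 0],
    [255, 0, 0, 0, -0.08, 0, 0],
    [255, 0, 0, 0, -0.1, 0, 0],
    [255, 0, 0, 0, -0.1, 0, 0],
    [255, 0, 0, 0, -0.1, 0, 0],
    [255, 0, 0, 0, -0.1, 0, 0],
  ],
)

```text
time: 19.33
tool_pos: [572.9, 267.3, 64.5]
tcp_rot: [-173.0, 89.9, -0.6]
ft_force: [-2.4, -4.0, 6.1]
finger_gap: 35.1
```

```bash
python3 - <<'E'
from h import *
import pickle
rep()
s=snap('wrist','w11.png'); pickle.dump(s,open('w11.pkl','wb'))
print(proj(s,[573,266.4,52]))
b=(165,140,395,350); o=dialmeas(s,b); angs(o,[573,266.4])
E
```

```text
t 19.33 p [572.9 267.3  64.5] j [ 2.04e+01  1.98e+01  8.89e+01 -1.00e-01  7.11e+01  1.18e+02] gap 35.1 F [-2.4 -4.   6.1] T [-0.59  0.46  0.04]
x [ 0.002 -0.    -1.   ] y [-0.133 -0.991 -0.   ] yaw_y -97.6
[278.48022348 254.00419378]
red n 229 mean [590.2 218.5] r 50.9 ang -70.25
needle n 260 rmax 46.8 ang -65.35 outer [np.float64(-65.05)]
```

View pics/w11.png

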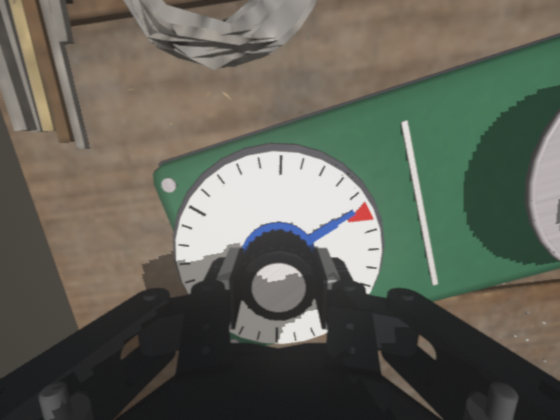

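The mark follows and is nearly under the tip: mark about (361,213), tip about (354,212). About 5° is left. I'll check the centre and the remaining angle.

```bash
cat > m.py <<'E'
import sys
from h import *
import pickle
s=pickle.load(open(sys.argv[1],'rb')) if len(sys.argv)>1 else None
def full(s,C=None,crop=True,fn=None,win=(330,180,400,240)):
    h,sa,v=[x.astype(int) for x in cv2.split(cv2.cvtColor(s['frame'],cv2.COLOR_BGR2HSV))]
    m=((sa<40)&(v>130)).astype('uint8'); z=np.zeros_like(m); z[140:290,165:395]=m[140:290,165:395]
    z[250:,225:335]=0
    cs=max(cv2.findContours(cv2.morphologyEx(z,cv2.MORPH_OPEN,np.ones((3,3))),cv2.RETR_EXTERNAL,cv2.CHAIN_APPROX_NONE)[0],key=cv2.contourArea)
    H=cv2.convexHull(cs)[:,0]; H=H[H[:,1]<270]
    P=np.array([onplane(s,u,w,52)[:2] for u,w in H])
    for _ in range(5):
        c=np.linalg.lstsq(np.c_[2*P,np.ones(len(P))],(P**2).sum(1),rcond=None)[0]; Cc=c[:2]; r=np.sqrt(c[2]+Cc@Cc)
        e=abs(np.linalg.norm(P-Cc,axis=1)-r); P=P[e<max(.8,np.median(e)*2.5)]
    print('C',Cc.round(2),'r',r.round(2),len(P))
    o=dialmeas(s,(165,140,395,350)); angs(o,Cc)
    x0,y0,x1,y1=win
    if fn: cv2.imwrite('pics/'+fn,cv2.resize(s['frame'][y0:y1,x0:x1],None,fx=8,fy=8,interpolation=cv2.INTER_CUBIC))
E
python3 - <<'E'
from m import *
s=pickle.load(open('w11.pkl','rb'));full(s,fn='w11z.png')
E
```

```text
C [572.07 266.66] r 58.26 35
red n 229 mean [590.2 218.5] r 51.5 ang -69.37
needle n 268 rmax 47.5 ang -64.12 outer [np.float64(-64.12)]
```

View pics/w11z.png

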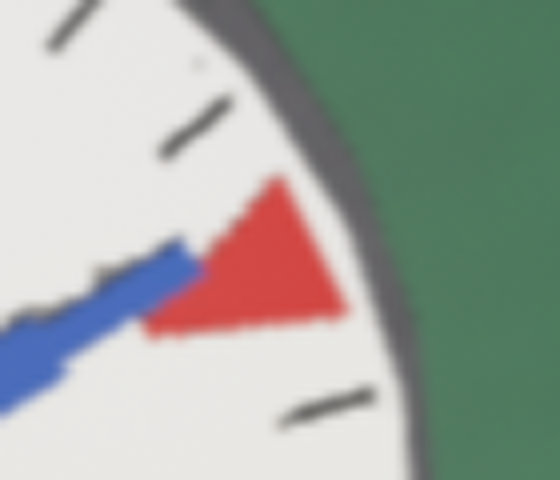

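drive_tool(
  deltas=[
    [255, 0, 0, 0, -0.02, 0, 0],
    [255, 0, 0, 0, -0.04, 0, 0],
    [255, 0, 0, 0, -0.06, 0, 0],
    [255, 0, 0, 0, -0.07, 0, 0],
    [255, 0, 0, 0, -0.08, 0, 0],
    [255, 0, 0, 0, -0.08, 0, 0],
    [255, 0, 0, 0, -0.08, 0, 0],
    [255, 0, 0, 0, -0.08, 0, 0],
    [255, 0, 0, 0, -0.08, 0, 0],
    [255, 0, 0, 0, -0.08, 0, 0],
  ],
)

```text
time: 20.22
tool_pos: [572.9, 267.4, 64.5]
tcp_rot: [-175.1, 89.9, 1.9]
ft_force: [-2.8, -3.2, 6.9]
finger_gap: 35.4
```

```bash
python3 - <<'E'
from m import *
rep()
s=snap('wrist','w12.png'); pickle.dump(s,open('w12.pkl','wb'));full(s,fn='w12z.png')
E
```

```text
t 20.22 p [572.9 267.4  64.5] j [ 20.4  19.8  88.9  -0.   71.1 113.5] gap 35.4 F [-2.8 -3.2  6.9] T [-0.6   0.41  0.04]
x [ 0.002  0.    -1.   ] y [-0.053 -0.999 -0.   ] yaw_y -93.0
C [572.06 266.63] r 58.3 29
red n 192 mean [594.5 219.2] r 52.5 ang -64.68
needle n 271 rmax 47.5 ang -64.16 outer [np.float64(-64.12)]
```

View pics/w12z.png

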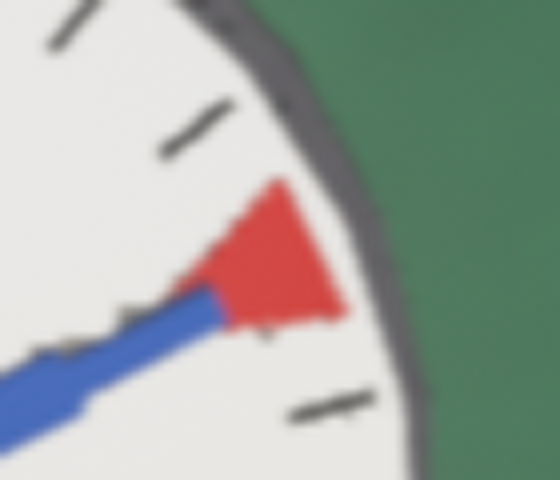

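The needle tip (357,218) now lies on the wedge. I'll check it with the wedge corners in world coordinates.

```bash
python3 - <<'E'
from m import *
s=pickle.load(open('w12.pkl','rb'))
a=lambda p,C:np.degrees(np.arctan2(p[1]-C[1],p[0]-C[0])).round(2)
f=lambda U,V,z:onplane(s,330+(U+.5)/8-.5,180+(V+.5)/8-.5,z)
for C in [(572.06,266.63),(573,266.4),(571.5,267)]:
    b=(f(280,177,52)+f(348,313,52))/2; t=f(219,309,55); t2=f(40,400,55)
    print('base',a(b,C),'tip',a(t,C),'needle dir',np.degrees(np.arctan2(t[1]-t2[1],t[0]-t2[0])).round(2))
E
```

```text
base -64.68 tip -64.53 needle dir -64.26
base -65.46 tip -65.43 needle dir -64.26
base -64.33 tip -64.12 needle dir -64.26
```

Aligned within about 0.3°. I'll let go, rise and check.

drive_tool(
  deltas=[
    [150, 0, 0, 0, 0, 0, 0],
    [145, 0, 0, 0, 0, 0, 0],
    [130, 0, 0, 0, 0, 0, 0],
    [100, 0, 0, 0, 0, 0, 0],
    [50, 0, 0, 0, 0, 0, 0],
    [0, 0, 0, 0, 0, 0, 0],
    [0, 0, 0, 0, 0, 0, 0],
    [0, 0, 0, 0, 0, 0, 0],
    [0, -0.01, 0, 0, 0, 0, 0],
    [0, -0.025, 0, 0, 0, 0, 0],
  ],
)

```text
time: 21.1
tool_pos: [570.3, 267.0, 85.9]
tcp_rot: [22.8, 89.8, -160.2]
ft_force: [-0.5, 0.4, 0.3]
finger_gap: 85.4
```

drive_tool(
  deltas=[
    [0, -0.02, 0, 0, 0, 0, 0],
    [0, -0.045, 0, 0, 0, 0, 0],
    [0, -0.06, 0, 0, 0, 0, 0],
    [0, -0.065, 0, 0, 0, 0, 0],
    [0, -0.065, 0, 0, 0, 0, 0],
    [0, -0.065, 0, 0, 0, 0, 0],
    [0, -0.065, 0, 0, 0, 0, 0],
    [0, -0.065, 0, 0, 0, 0, 0],
    [0, -0.065, 0, 0, 0, 0, 0],
    [0, -0.065, 0, 0, 0, 0, 0],
  ],
)

```text
time: 21.93
tool_pos: [571.3, 267.3, 151.2]
tcp_rot: [23.8, 89.9, -159.2]
ft_force: [-0.1, 0.3, -1.2]
finger_gap: 85.2
```

```bash
python3 - <<'E'
from m import *
rep()
s=snap('wrist','w13.png'); pickle.dump(s,open('w13.pkl','wb'))
b=(195,125,355,285); C,r,n=plateC(s,b); print(C,r,n); o=dialmeas(s,b); angs(o,C)
cv2.imwrite('pics/w13z.png',cv2.resize(s['frame'][110:290,180:380],None,fx=3.3,fy=3.3,interpolation=cv2.INTER_CUBIC))
s=snap('scene'); cv2.imwrite('pics/s13z.png',cv2.resize(s['frame'][110:230,180:320],None,fx=5,fy=5,interpolation=cv2.INTER_CUBIC))
cv2.imwrite('pics/s13.png',s['frame'])
E
```

```text
t 21.93 p [571.3 267.3 151.2] j [ 20.4  15.   85.2  -0.   79.9 113.5] gap 85.2 F [-0.1  0.3 -1.2] T [-0.04 -0.01 -0.02]
x [-0.002 -0.001 -1.   ] y [-0.053 -0.999  0.001] yaw_y -93.0
[573.19234256 266.29949111] 58.99575952081456 55
red n 71 mean [594.7 219.4] r 51.6 ang -65.36
needle n 85 rmax 46.1 ang -65.09 outer [np.float64(-64.73)]
```

View pics/w13z.png

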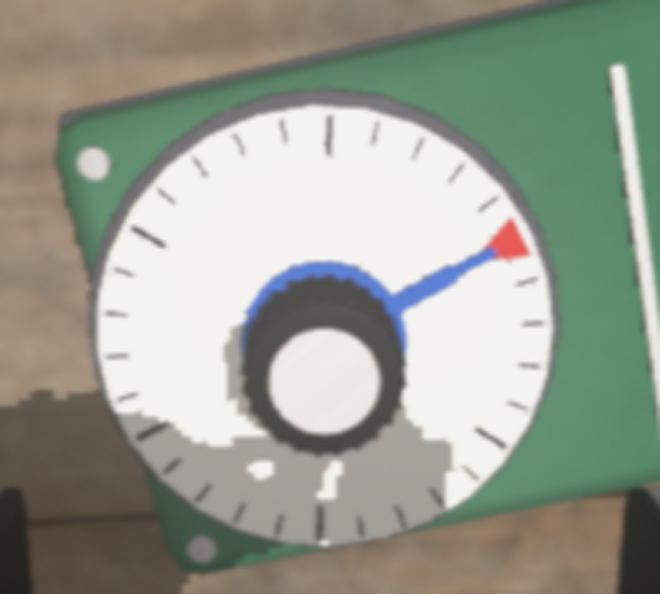

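View pics/w13.png

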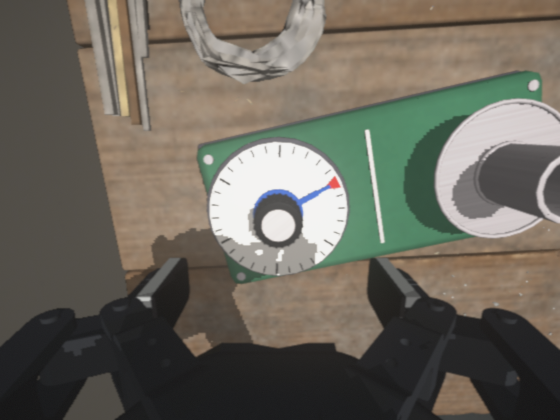

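View pics/s13z.png

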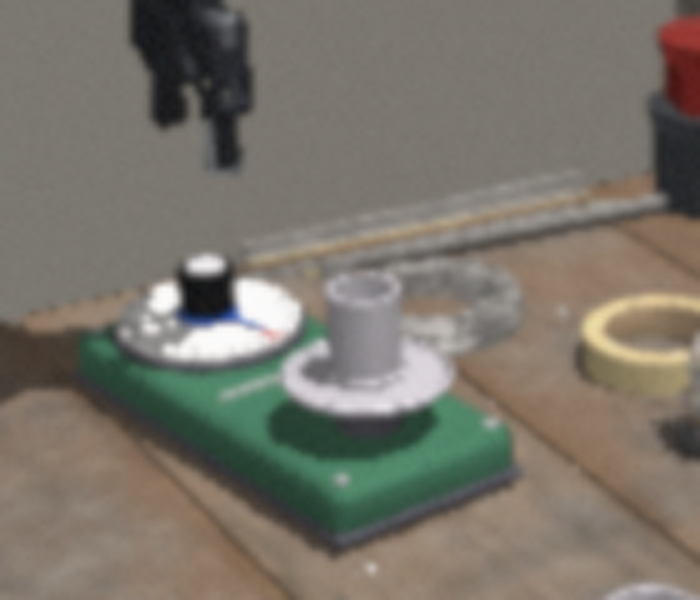

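The red wedge sits under the needle tip (mark -65.4°, needle -64.7 to -65.1°). The flask stands upright mid-pan and the robot is clear of everything, so I'm handing in.

```bash
python3 -c "
from bench import hand_in
print(hand_in())"
```

```text
the job is handed in; nothing more can be done
None
```

The medium flask is standing upright in the middle of the scale's pan, and the dial's red zero mark lies under the tip of the blue needle. I handed the job in at about 22 s of the 54 s allowed, with no verdict reported.

- **Flask:** I set it down slowly and let go once nearly all its weight was on the pan. Just before the final lowering, its measured centre was within about 2 mm of the pan's centre. I did not measure the centring again after release; the pictures show it upright and about central.
- **Dial:** I turned the knob counter-clockwise throughout, so its free play was only taken up once. I let go once, 9–10° short of the needle, to regrip with a better view and finish finely.
- **Last check, after letting go and rising clear:** the mark measured -65.4° and the needle -64.7° to -65.1°, a gap of 0.3° to 0.6°. A separate check while still holding the knob gave 0.2° or less. The estimate of the dial's centre varied by about 1 mm between pictures.
- **Rest of the scene:** the robot touched nothing at hand-in. I did not move the small and large flasks or the look-alikes.

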